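# Click the ferrule dispenser round to its chute

## Robot

A 7-joint arm with a two-finger parallel gripper is mounted at the origin on the work surface. World frame = base frame: x ahead of the robot, y to its left, z up, the work surface at z = 0. Lengths are in mm, angles in degrees, forces in N, time in s.
With the tool pointing down it reaches from about 400 to 850 mm from the base axis. Payload 6.9 kg.
Tool frame: the origin (TCP) lies between the finger pads; the fingertips stand 14 mm ahead of it and the grasp point (between the pads) lies 5 mm behind it; z points along the fingers, y is the line along which they close (so a half turn about z gives the same grasp; the last joint's range is limited). The gripper opens to 85 mm and grips with 20 to 120 N. Pads are 22 mm wide; open, the fingers measure 114 mm over their backs; the gripper's body (76 mm by 85 mm) begins 54 mm behind the grasp point. The pads swing forward as they close: fully open they stand 13 mm farther back than shut.
Start: joints at [79.441, 29.078, -13.613, 85.955, 7.202, 65.827, -8.869], TCP at [178.571, -598.935, 220.075] pointing down, gripper open.
Joint ranges: [-176.47, 176.47], [-13.61, 117.27], [-81.72, 77.17], [0.22, 143.17], [-87.28, 267.28], [10, 112.55], [-165.47, 165.47]. Speed limits (degrees/s): [136.94, 136.94, 180, 180, 180, 180, 180].

## Interface

Orientations are given as a 3x3 rotation matrix whose columns are the frame's x, y, z axes.
In Python, from station import bot gives the robot as it stands.
- The arm moves only by the tool apply_moves, never from a script. Its argument "rows" is a list of rows, each a list of 7 numbers: the shift along the world's x, y, z as a fraction of full scale, then the turn, a rotation vector about the world's x, y, z as a fraction of full scale, then the closure, from -1 (fully open) to 1 (shut), so that 0 is half open. In form: [[x, y, z, ax, ay, az, hand], ...]. A call has 1 to 20 rows; each row is the pose to reach, as a shift and turn from the pose commanded when the call began; what a row does not reach only later rows make up. Full scale, the value 1, is 0.1 m for a shift and 30 degrees for a turn. A row lasts 1/12 s, in which the tool goes at most 41.7 mm and 7.16 degrees, less where a joint would pass 70% of its speed; a pose out of reach is approached as far as the arm can. A call with a number of a shift or a turn outside -1 to 1 is refused whole. A call with a gripper value outside its range is refused whole. The fingers move at their own pace and stop on an object; "force" is the grip in N (left out, the last holds). Time passes only in rows, so rows that repeat a pose let the fingers close. It gives the time, the measured TCP pose, the force, the opening and the grip force at its end, in the units of the state.
- bot.read_state(): the state, without advancing time (a new reading comes with each control period).
- bot.camera(name): name is "scene" or "top" or "wrist"; returns the picture (480x640x3 uint8, blue, green, red); there is no depth.
- bot.camera_info(name): a dict with "camera_matrix" (3x3 intrinsics, pixels), "extrinsics" (4x4, takes a point from camera to world coordinates); the wrist camera has in their place "hand_eye" (4x4, takes a point from camera to tool coordinates, whose origin is the TCP and whose axes are the flange's). Camera axes: x right, y up, looking along -z (the intrinsics and any distortion apply to the point x, -y, -z); pixel columns grow to the right and rows downward; lengths in mm; the calibration is good to about 2 mm. A picture is of the moment at which its call begins: read the wrist's pose just before it. camera_info takes no time and is no camera call.
- bot.finish_job(): hands the job in; it is judged then, once.
The state is a dict: "time": time; "qpos": joint angles; "qvel": joint speeds; "joint_torque": joint torques, N m; "position": TCP position; "orientation": TCP orientation; "ft_force": force on the tool from outside, world axes, zero at the start; "moment": the same for the moment, N m; "opening": opening from 0.0 (shut) to 1.0 (fully open); "grip_force": force on a finger pad.
Only numpy, scipy, OpenCV 4.12 (cv2) and the standard library are available. Lean on these libraries where they do the work, as an engineer would, in place of code of your own. Each camera call takes 0.05 s, during which the arm holds its last target. There are 200 camera calls.

## Task

The toothed wheel on top of the ferrule dispenser stops in clicks. With a fingertip against its teeth, flick it round clockwise (seen from above) click by click until the open pocket, the one without a domed lid, sits in its click in line with the chute at the front, and never run past it. Push only: do not grip the wheel or bear hard on it, and leave the other things on the bench where they are.

Things in the scene. Friction and masses are not known exactly. Their poses are not given: they have to be found in the camera images.
- dispenser: Ferrule dispenser, screwed to the bench: steel foot plate 200 (x) x 160 (y) x 8 mm high, on it a round grey housing 132 mm across up to z = 34 mm, an open chute on its front, and above it the white toothed wheel. Origin: on the bench, on the wheel's vertical axis; x points from front to back (away from the chute), y to the left seen from the front, z up.
- hub (a point): Top of the hub in the middle of the white wheel, 64 mm above the bench. The wheel is a disc 120 mm across, its underside 38 and its top 54 mm above the bench, with 8 teeth like short spokes, one every 45 degrees, 14 mm wide, round-ended, as thick as the disc, reaching 84 mm from the axis. Outside the disc the gaps between teeth are open from above and from the side.
- wheel (a joint): Wheel angle, rad, growing clockwise seen from above; 0: open pocket in line with the chute. Click stops every 0.785; at each, teeth point straight to the front, left, right and back. About 5 N at a tooth's tip takes it over the hump halfway between stops; it then snaps to the next, well damped. Settles 2 to 4 clicks before 0 in the first 0.5 s. End stops at -3.61 and 1.26.
- open_pocket (a point): Mouth of the wheel's one open pocket: a collar 26 mm across with a dark well, 42 mm from the axis on the line of a tooth, 64 mm above the bench, turning with the wheel. The other seven pockets, each on the line of a tooth, have domed lids whose tops are 64 mm above the bench.
- chute (a point): Front end of the dispenser's fixed chute, on its centre line, 115 mm in front of the wheel's axis and 30 mm above the bench. The chute is 44 mm wide and nowhere higher than this.
- screwdriver: Loose screwdriver, 190 mm long, lying on the bench behind the dispenser; origin on the bench under its middle, x along it. To be left alone.
- terminal_strip: Loose white strip of screw terminals, 100 x 16 x 18 mm high, lying on the bench to the right; origin under its middle, x along it. To be left alone.
- parts_bin: Loose empty red bin, 120 x 90 x 50 mm high; origin under its middle. To be left alone.
- water_bottle: Loose bottle with a blue cap, 64 mm across, 190 mm high, standing; origin under its middle. To be left alone.

How it is judged (in metres and radians):
At the end, for the whole second after the job is handed in: The wheel rests at the click stop where the open pocket is in line with the chute (within 0.1 rad, not turning), and the four loose things are within 20 mm of where they were (value of joint wheel between -0.1 and 0.1 rad and velocity of joint wheel between -0.1 and 0.1 rad/s and distance of each of screwdriver, terminal_strip, parts_bin, water_bottle from where it was at the start of the episode below 0.02 m); the robot touches nothing.
It fails at once if the open pocket is run past the chute (by more than 0.45 rad, over half a click) (value of joint wheel above 0.45 rad).
It fails at once if the wheel is gripped or borne on hard (more than 30 N between fingers and wheel) (contact force between the fingers and wheel above 30 N).
It fails at once if a loose thing (screwdriver, terminal strip, bin or bottle) is knocked, shoved or lifted more than 20 mm (distance of any of screwdriver, terminal_strip, parts_bin, water_bottle from where it was at the start of the episode above 0.02 m).
It also fails if it takes over 67 s, if anything falls off the work surface, if the arm or the gripper's body presses on something with over 40 N, if the wrist force passes 120 N, or if a joint passes its speed limit or range.

## Working session

There is one attempt and no reset: what is moved stays moved. The work goes in short steps, Python scripts to look and compute and a tool call to move; the robot and the scene stay as the last step left them, time stands still between calls to the robot, and variables do not carry over. Pictures are saved under pics/ and viewed, at most 10 in all, crops included, and the job is handed in when it is done.

Besides the shell and the picture viewer there is one more tool, called as name([rows], argument=value, ...), one row to a line, values as JSON. apply_moves: Moves the arm, as the interface text tells. Its arguments: {"type":"object","properties":{"rows":{"type":"array","items":{"type":"array","items":{"type":"number"}}},"force":{"type":"number"}},"required":["rows"]}

```bash
mkdir -p pics; python3 - <<'E'
from station import bot
import cv2,numpy as np
s=bot.read_state();print(s['time'],s['position'],s['opening'])
for n in('scene','top'):
    cv2.imwrite(f'pics/{n}0.png',bot.camera(n));i=bot.camera_info(n);print(n,{k:np.round(v,3).tolist() if not isinstance(v,str) else v for k,v in i.items()})
E
```

```text
0.0 [ 178.37530475 -598.45619973  219.21724419] 1.004456115820465
scene {'camera_matrix': [[515.231, 0.0, 321.122], [0.0, 515.231, 251.635], [0.0, 0.0, 1.0]], 'extrinsics': [[0.755, -0.512, 0.408, 1086.662], [0.655, 0.585, -0.479, -565.492], [0.006, 0.629, 0.777, 965.601], [0.0, 0.0, 0.0, 1.0]]}
top {'camera_matrix': [[440.957, 0.0, 318.36], [0.0, 440.957, 236.68], [0.0, 0.0, 1.0]], 'extrinsics': [[0.029, 0.994, -0.105, 468.49], [-1.0, 0.029, -0.002, -11.856], [0.001, 0.105, 0.994, 1184.063], [0.0, 0.0, 0.0, 1.0]]}
```

View pics/scene0.png

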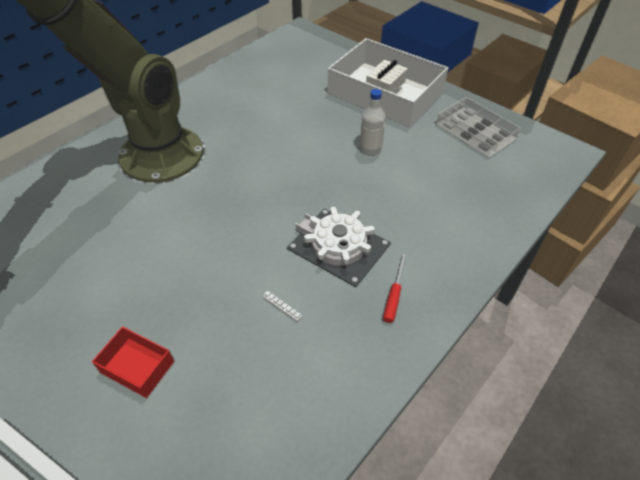

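View pics/top0.png

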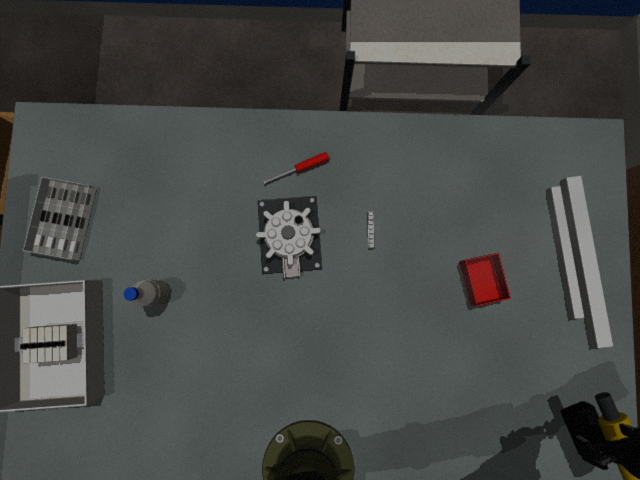

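The top view shows the wheel at about (289,233), the dark open well at (298,220) and the chute at (291,268). The screwdriver is behind the dispenser and the terminal strip is to its right, at (370,230). The scene view agrees: wheel at (339,232), well at (343,243). The well looks about 3 clicks before the chute, but the wheel may not have settled yet, so I'll measure it.

```bash
cat > h.py <<'E'
from station import bot
import cv2,numpy as np
def ray(n,px):
    i=bot.camera_info(n);K=np.array(i['camera_matrix'])
    if 'extrinsics' in i: E=np.array(i['extrinsics'])
    else:
        s=bot.read_state();T=np.eye(4);T[:3,:3]=s['orientation'];T[:3,3]=s['position'];E=T@np.array(i['hand_eye'])
    d=np.linalg.inv(K)@[px[0],px[1],1.];d=E[:3,:3]@[d[0],-d[1],-d[2]]
    return E[:3,3],d
def onz(n,px,z):
    o,d=ray(n,px);return (o+d*(z-o[2])/d[2])
def tri(a,b):
    (o1,d1),(o2,d2)=a,b
    t=np.linalg.lstsq(np.c_[d1,-d2],o2-o1,rcond=None)[0]
    p,q=o1+t[0]*d1,o2+t[1]*d2
    return (p+q)/2,np.linalg.norm(p-q)
E
python3 - <<'E'
from h import *
out=[]
for n,c,r in(('top',(289,233),50),('scene',(339,235),60)):
    im=bot.camera(n);x0,y0=c[0]-r,c[1]-r
    cr=im[y0:y0+2*r,x0:x0+2*r];out.append(cv2.resize(cr,(400,400),interpolation=cv2.INTER_CUBIC))
cv2.imwrite('pics/crop1.png',np.hstack(out));print(bot.read_state()['time'])
E
```

```text
0.2
```

View pics/crop1.png

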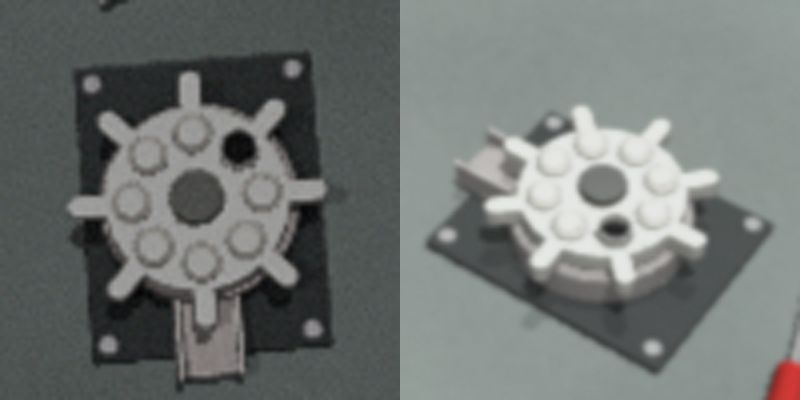

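The crop shows 8 teeth, one of them pointing down the chute. In the top half, the hub is at crop (197,196), the well at (239,148) and the chute end at (211,377). In the scene half, the hub is at (602,185) and the well at (615,229).

```bash
python3 - <<'E'
from h import *
T=lambda x,y:((x+.5)/4-.5+239,(y+.5)/4-.5+183)
S=lambda x,y:((x-400+.5)*.3-.5+279,(y+.5)*.3-.5+175)
hub=tri(ray('top',T(197,196)),ray('scene',S(602,185)));poc=tri(ray('top',T(239,148)),ray('scene',S(615,229)))
print('hub',hub,'pocket',poc)
H=onz('top',T(197,196),64);C=onz('top',T(211,377),30);P=onz('top',T(239,148),64)
print(H,C,P,'r',np.linalg.norm((P-H)[:2]),'chute',np.linalg.norm((C-H)[:2]))
a=lambda v:np.degrees(np.arctan2(v[1],v[0]))
print('front dir',a(C-H),'pocket dir',a(P-H))
for p in [(190,78),(276,106),(318,188),(290,280),(205,322),(115,293),(76,207),(106,118)]:
    q=onz('top',T(*p),54)-H;print('tooth',p,np.round(a(q),1),np.round(np.hypot(*q[:2])))
for nm,p,z in(('driver',(325,157),15),('driver tip',(265,184),5),('strip',(370,230),18),('bottle cap',(131,294),190)):print(nm,onz('top',p,z))
for n in('wrist',):print({k:np.round(v,3).tolist() for k,v in bot.camera_info(n).items() if not isinstance(v,str)})
s=bot.read_state();print(np.round(s['orientation'],3),s['position'])
E
```

```text
hub (array([599.00131519,  69.83688974,  58.4140604 ]), np.float64(1.1576817964099655)) pocket (array([631.24407257,  44.25590104,  58.46574853]), np.float64(2.0810805399417296))
[597.94884516  69.01476441  64.        ] [483.47374904  57.99295689  30.        ] [629.71063625  43.23553777  64.        ] r 40.90696639058432 chute 115.0044689335514
front dir -174.50044162267199 pocket dir -39.06425992325953
tooth (190, 78) 5.9 79.0
tooth (276, 106) -38.2 78.0
tooth (318, 188) -83.6 78.0
tooth (290, 280) -130.1 80.0
tooth (205, 322) -174.7 80.0
tooth (115, 293) 141.0 81.0
tooth (76, 207) 96.0 79.0
tooth (106, 118) 50.7 79.0
driver [810.68868189 -20.81473845  15.        ]
driver tip [733.41882009 140.32703836   5.        ]
strip [ 614.07661549 -146.15754024   18.        ]
bottle cap [432.74479047 405.26461646 190.        ]
{'camera_matrix': [[412.805, 0.0, 316.965], [0.0, 412.805, 237.082], [0.0, 0.0, 1.0]], 'hand_eye': [[0.001, 0.961, 0.276, 70.613], [1.0, -0.001, -0.002, -0.81], [-0.001, 0.276, -0.961, -153.574], [0.0, 0.0, 0.0, 1.0]]}
[[ 0.958  0.286 -0.   ]
 [ 0.286 -0.958  0.001]
 [-0.    -0.001 -1.   ]] [ 178.44112861 -598.69445972  219.57830545]
```

The hub is at (598, 69), and both its radius to the well (41 mm) and to the chute end (115 mm) check out. The front direction is −174.3°, so the well is 135° short of the chute, which is 3 clicks. I'll push the right-hand tooth towards −x with the gripper shut. First I'll move over there in steps.

apply_moves([
  [0.25, 0.33, 0, 0, 0, -0.1, 1],
  [0.5, 0.66, 0, 0, 0, -0.2, 1],
  [0.74, 0.98, 0, 0, 0, -0.36, 1],
  [0.74, 0.98, 0, 0, 0, -0.36, 1],
], force=20)

```text
time: 0.53
position: [259.5, -493.8, 220.5]
orientation: [[0.994, 0.106, 0.004], [0.106, -0.994, 0.004], [0.004, -0.003, -1.0]]
ft_force: [0.6, 0.8, -0.0]
opening: 0.458
grip_force: 0.0
```

apply_moves([
  [0.25, 0.33, 0, 0, 0, 0, 1],
  [0.5, 0.66, 0, 0, 0, 0, 1],
  [0.74, 0.98, 0, 0, 0, 0, 1],
  [0.74, 0.98, 0, 0, 0, 0, 1],
])

```text
time: 0.87
position: [332.6, -395.6, 220.5]
orientation: [[0.994, 0.112, 0.003], [0.112, -0.994, 0.003], [0.004, -0.003, -1.0]]
ft_force: [1.1, 1.4, -0.7]
opening: -0.002
grip_force: 0.0
```

apply_moves([
  [0.25, 0.33, 0, 0, 0, 0, 1],
  [0.5, 0.66, 0, 0, 0, 0, 1],
  [0.74, 0.98, 0, 0, 0, 0, 1],
  [0.74, 0.98, 0, 0, 0, 0, 1],
])

```text
time: 1.2
position: [406.0, -297.5, 220.5]
orientation: [[0.994, 0.113, 0.004], [0.113, -0.994, 0.003], [0.004, -0.003, -1.0]]
ft_force: [-0.6, 0.3, 0.4]
opening: -0.0
grip_force: 0.0
```

apply_moves([
  [0.25, 0.33, 0, 0, 0, 0, 1],
  [0.5, 0.66, 0, 0, 0, 0, 1],
  [0.74, 0.98, 0, 0, 0, 0, 1],
  [0.74, 0.98, 0, 0, 0, 0, 1],
])

```text
time: 1.53
position: [479.6, -199.0, 220.5]
orientation: [[0.994, 0.113, 0.004], [0.112, -0.994, 0.004], [0.004, -0.004, -1.0]]
ft_force: [0.6, -0.4, 0.7]
opening: -0.005
grip_force: 0.0
```

apply_moves([
  [0.25, 0.33, 0, 0, 0, 0, 1],
  [0.5, 0.66, 0, 0, 0, 0, 1],
  [0.74, 0.98, 0, 0, 0, 0, 1],
  [0.74, 0.98, 0, 0, 0, 0, 1],
])

```text
time: 1.87
position: [552.8, -100.4, 220.2]
orientation: [[0.994, 0.112, 0.003], [0.112, -0.994, 0.006], [0.004, -0.005, -1.0]]
ft_force: [-0.3, 1.3, 0.8]
opening: -0.0
grip_force: 0.0
```

apply_moves([
  [0.25, 0.33, 0, 0, 0, 0, 1],
  [0.5, 0.66, 0, 0, 0, 0, 1],
  [0.74, 0.98, 0, 0, 0, 0, 1],
  [0.74, 0.98, 0, 0, 0, 0, 1],
])

```text
time: 2.2
position: [625.7, -2.2, 219.6]
orientation: [[0.994, 0.111, 0.002], [0.111, -0.994, 0.006], [0.003, -0.006, -1.0]]
ft_force: [-0.8, 0.7, 1.6]
opening: 0.0
grip_force: 0.0
```

```bash
python3 - <<'E'
from h import *
s=bot.read_state();print(s['position'],s['ft_force'])
im=bot.camera('wrist');cv2.imwrite('pics/w1.png',im)
E
```

```text
[625.66433194  -2.16496057 219.57466988] [-0.82110638  0.68423895  1.64160791]
```

View pics/w1.png

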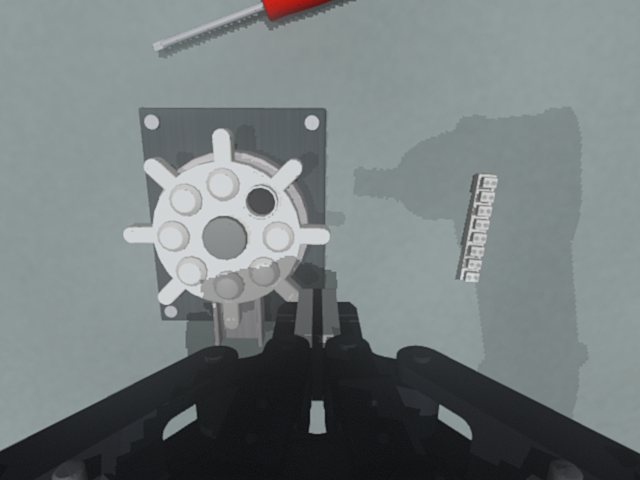

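The wrist view shows the hub at (225,238), the well at (261,201) and the right tooth tip at (330,236). The fingertips are at about (318,290) and roughly 16 mm across. The wheel is still 3 clicks short.

```bash
python3 - <<'E'
from h import *
H=onz('wrist',(225,238),64);P=onz('wrist',(261,201),64)
a=lambda v:np.degrees(np.arctan2(v[1],v[0]))
print(H,np.linalg.norm(P-H),a(P-H))
for p,z in(((330,236),54),((123,233),54),((221,128),54)):
    q=onz('wrist',p,z)-H;print(a(q),np.hypot(*q[:2]))
# height by two views: hub from wrist + top
print(tri(ray('wrist',(225,238)),ray('top',(288.9,231.6))))
E
```

```text
[597.30531385  63.75007661  64.        ] 41.30999175789523 -38.576786747234785
-84.50862531124879 82.12436456459177
95.45878194780401 83.93666769561585
6.365639632243247 82.68952305529879
(array([597.67177743,  65.07808315,  64.03353863]), np.float64(2.747162662415386))
```

Hub height from two views is 64.0 mm, as it should be. I'll use (597.5, 65) for the hub and go down into the gap behind the right tooth.

apply_moves([
  [0.03, -0.08, -0.3, 0, 0, 0, 1],
  [0.03, -0.08, -0.6, 0, 0, 0, 1],
  [0.03, -0.08, -0.9, 0, 0, 0, 1],
  [0.03, -0.08, -0.9, 0, 0, 0, 1],
  [0.03, -0.08, -0.9, 0, 0, 0, 1],
  [0.03, -0.08, -0.9, 0, 0, 0, 1],
])

```text
time: 2.75
position: [626.2, -19.8, 131.7]
orientation: [[0.995, 0.1, 0.002], [0.1, -0.995, -0.0], [0.002, 0.0, -1.0]]
ft_force: [0.2, -0.5, 0.4]
opening: 0.002
grip_force: 0.0
```

The arm had overshot at that reading, so I'll re-measure now that it is settled.

```bash
python3 - <<'E'
from h import *
s=bot.read_state();print(s['position'],s['ft_force'])
im=bot.camera('wrist');cv2.imwrite('pics/w2.png',im)
E
```

```text
[626.20355105 -19.84016644 131.66778603] [ 0.16149778 -0.52739795  0.38730497]
```

View pics/w2.png

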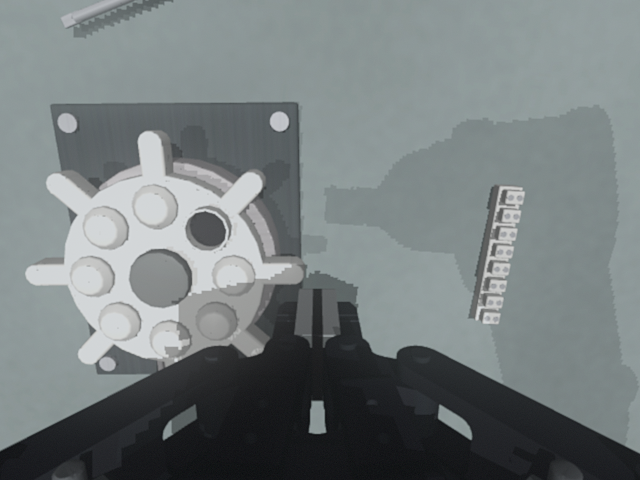

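Closer in, the hub is at (160,278), the right tooth tip at (304,271), the well at (208,229), and the fingertips at x 297–338.

```bash
python3 - <<'E'
from h import *
H=onz('wrist',(160,278),64);print(H,onz('wrist',(208,229),64),onz('wrist',(304,271),54))
s=bot.read_state();R=np.array(s['orientation'])
# nominal: fingertip location in pixels for x=+-11,y=+-8,z=14
i=bot.camera_info('wrist');K=np.array(i['camera_matrix']);E=np.linalg.inv(np.array(i['hand_eye']))
for v in((11,8,14),(11,-8,14),(-11,8,14),(11,0,14)):
    c=E@[*v,1];c=c[:3]*[1,-1,-1];p=K@c;print(v,p[:2]/p[2])
b=np.array([np.cos(np.radians(-84.2)),np.sin(np.radians(-84.2)),0]);t=np.array([b[1],-b[0],0])
for r,q in((78,-24),(78,22)):
    g=H+r*b+q*t;print(q,g[:2],(g-s['position'])[:2])
E
```

```text
[600.2748979   69.00246879  64.        ] [632.24442642  42.45264382  64.        ] [609.16602951 -13.00433274  54.        ]
(11, 8, 14) [336.97583676 262.69290488]
(11, -8, 14) [299.75867271 262.66600376]
(-11, 8, 14) [336.25299407 309.41527132]
(11, 0, 14) [318.36866775 262.67945534]
-24 [632.03442609  -6.17287537] [ 5.31130893 13.30312958]
22 [586.26991348 -10.82146504] [-40.45320367   8.65453991]
```

The hub is at (600, 69), which agrees with the top view. Moving across and down.

apply_moves([
  [0.05, 0.13, -0.2, 0, 0, 0, 1],
  [0.05, 0.13, -0.4, 0, 0, 0, 1],
  [0.05, 0.13, -0.6, 0, 0, 0, 1],
  [0.05, 0.13, -0.75, 0, 0, 0, 1],
  [0.05, 0.13, -0.75, 0, 0, 0, 1],
  [0.05, 0.13, -0.75, 0, 0, 0, 1],
  [0.05, 0.13, -0.75, 0, 0, 0, 1],
  [0.05, 0.13, -0.75, 0, 0, 0, 1],
])

```text
time: 3.47
position: [631.8, -5.9, 57.1]
orientation: [[0.995, 0.101, 0.003], [0.101, -0.995, 0.0], [0.003, 0.0, -1.0]]
ft_force: [0.1, 0.7, 1.5]
opening: 0.002
grip_force: 0.0
```

There's no contact, and the tip is at z ≈ 43. First stroke: 46 mm along the tangent, slowly.

apply_moves([
  [-0.03, 0, 0, 0, 0, 0, 1],
  [-0.06, -0.01, 0, 0, 0, 0, 1],
  [-0.09, -0.01, 0, 0, 0, 0, 1],
  [-0.12, -0.01, 0, 0, 0, 0, 1],
  [-0.15, -0.015, 0, 0, 0, 0, 1],
  [-0.18, -0.02, 0, 0, 0, 0, 1],
  [-0.21, -0.02, 0, 0, 0, 0, 1],
  [-0.24, -0.02, 0, 0, 0, 0, 1],
  [-0.27, -0.03, 0, 0, 0, 0, 1],
  [-0.3, -0.03, 0, 0, 0, 0, 1],
  [-0.33, -0.03, 0, 0, 0, 0, 1],
  [-0.36, -0.035, 0, 0, 0, 0, 1],
  [-0.39, -0.04, 0, 0, 0, 0, 1],
  [-0.42, -0.04, 0, 0, 0, 0, 1],
  [-0.46, -0.045, 0, 0, 0, 0, 1],
  [-0.46, -0.045, 0, 0, 0, 0, 1],
  [-0.46, -0.045, 0, 0, 0, 0, 1],
])

```text
time: 4.88
position: [584.4, -10.5, 55.1]
orientation: [[0.995, 0.101, -0.0], [0.101, -0.995, -0.0], [-0.0, 0.0, -1.0]]
ft_force: [0.2, -0.3, 1.4]
opening: 0.002
grip_force: 0.0
```

```bash
python3 - <<'E'
from h import *
s=bot.read_state();print(s['position'],s['ft_force'])
a=bot.camera('top')[183:283,239:339];b=bot.camera('wrist')
cv2.imwrite('pics/c3.png',np.hstack([cv2.resize(a,(300,300),interpolation=cv2.INTER_CUBIC),cv2.resize(b,(400,300))]))
E
```

```text
[584.40804984 -10.49617177  55.12317087] [ 0.20484325 -0.27081543  1.42582009]
```

View pics/c3.png

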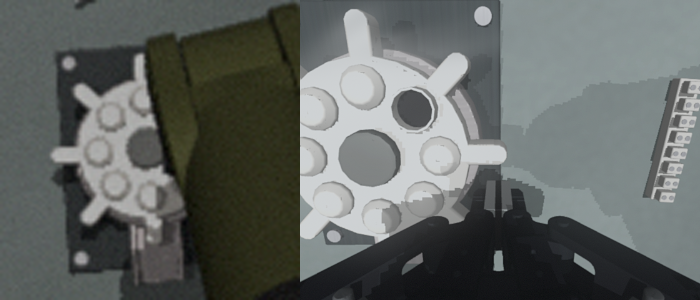

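The wheel hasn't moved: the well is still up and to the right of the hub, yet the fingers now sit on the −x side of the tooth with no force. The tip may have passed above the tooth, so I'll look at it from the side and close up.

```bash
python3 - <<'E'
from h import *
b=cv2.imread('pics/c3.png')
s=bot.camera('scene')[150:290,270:410];w=bot.camera('wrist')[180:360,220:420]
cv2.imwrite('pics/c4.png',np.hstack([cv2.resize(s,(400,400),interpolation=cv2.INTER_CUBIC),cv2.resize(w,(400,400),interpolation=cv2.INTER_CUBIC)]))
E
```

```text
(no output)
```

View pics/c4.png

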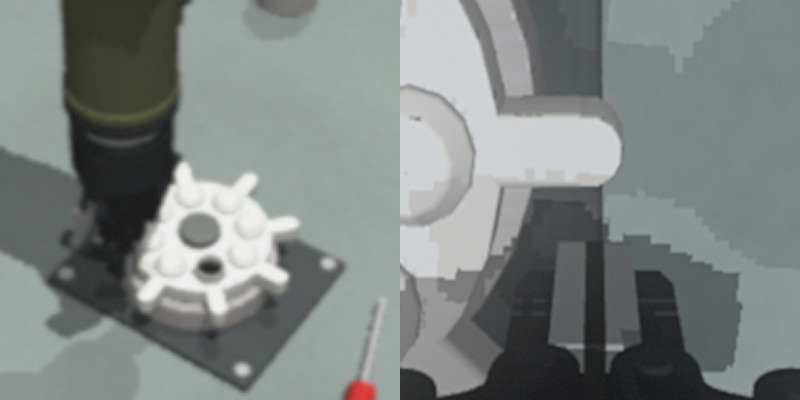

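The scene crop shows the hub at (200,230) and the well at (208,267), both unchanged, so the wheel hasn't turned. The wrist crop shows the pad tips at y≈240, on the near side of the tooth. The tip must be shorter than I assumed. I'll find its length with a light touch on the bare bench to the right.

apply_moves([
  [0, -0.25, 0, 0, 0, 0, 1],
  [0, -0.5, 0, 0, 0, 0, 1],
  [0, -0.5, -0.15, 0, 0, 0, 1],
  [0, -0.5, -0.3, 0, 0, 0, 1],
  [0, -0.5, -0.33, 0, 0, 0, 1],
  [0, -0.5, -0.35, 0, 0, 0, 1],
  [0, -0.5, -0.37, 0, 0, 0, 1],
  [0, -0.5, -0.39, 0, 0, 0, 1],
  [0, -0.5, -0.4, 0, 0, 0, 1],
  [0, -0.5, -0.4, 0, 0, 0, 1],
  [0, -0.5, -0.4, 0, 0, 0, 1],
])

```text
time: 6.0
position: [584.8, -60.3, 15.5]
orientation: [[0.995, 0.101, 0.001], [0.101, -0.995, -0.0], [0.001, 0.0, -1.0]]
ft_force: [0.2, 0.7, 0.2]
opening: 0.003
grip_force: 0.0
```

apply_moves([
  [0, 0, -0.01, 0, 0, 0, 1],
  [0, 0, -0.02, 0, 0, 0, 1],
  [0, 0, -0.03, 0, 0, 0, 1],
  [0, 0, -0.03, 0, 0, 0, 1],
  [0, 0, -0.03, 0, 0, 0, 1],
])

```text
time: 6.42
position: [584.5, -60.4, 12.0]
orientation: [[0.995, 0.101, -0.0], [0.101, -0.995, 0.0], [-0.0, -0.0, -1.0]]
ft_force: [-0.3, 0.6, -0.5]
opening: 0.0
grip_force: 0.0
```

apply_moves([
  [0, 0, -0.02, 0, 0, 0, 1],
  [0, 0, -0.04, 0, 0, 0, 1],
  [0, 0, -0.06, 0, 0, 0, 1],
  [0, 0, -0.08, 0, 0, 0, 1],
  [0, 0, -0.08, 0, 0, 0, 1],
])

```text
time: 6.83
position: [584.3, -60.4, 3.5]
orientation: [[0.995, 0.101, -0.001], [0.101, -0.995, 0.0], [-0.001, -0.0, -1.0]]
ft_force: [-0.0, -0.5, 0.0]
opening: -0.001
grip_force: 0.0
```

The tip is well short of 14 mm ahead of the TCP. Carrying on gently.

apply_moves([
  [0, 0, -0.02, 0, 0, 0, 1],
  [0, 0, -0.04, 0, 0, 0, 1],
  [0, 0, -0.06, 0, 0, 0, 1],
  [0, 0, -0.06, 0, 0, 0, 1],
  [0, 0, -0.06, 0, 0, 0, 1],
])

```text
time: 7.25
position: [584.5, -60.4, -2.1]
orientation: [[0.995, 0.101, -0.0], [0.101, -0.995, 0.0], [-0.0, -0.0, -1.0]]
ft_force: [-0.3, 0.3, 0.0]
opening: -0.001
grip_force: 0.0
```

apply_moves([
  [0, 0, -0.02, 0, 0, 0, 1],
  [0, 0, -0.04, 0, 0, 0, 1],
  [0, 0, -0.06, 0, 0, 0, 1],
  [0, 0, -0.07, 0, 0, 0, 1],
  [0, 0, -0.07, 0, 0, 0, 1],
])

```text
time: 7.67
position: [584.4, -60.4, -9.3]
orientation: [[0.995, 0.101, -0.001], [0.101, -0.995, 0.0], [-0.0, -0.0, -1.0]]
ft_force: [-0.6, 0.1, 0.3]
opening: 0.004
grip_force: 0.0
```

```bash
python3 - <<'E'
from h import *
s=bot.read_state();print(s['position'],s['ft_force'],s['joint_torque'])
s=bot.camera('scene')[150:350,200:400];w=bot.camera('wrist')
cv2.imwrite('pics/c5.png',np.hstack([cv2.resize(s,(400,400),interpolation=cv2.INTER_CUBIC),cv2.resize(w[160:400,200:440],(400,400),interpolation=cv2.INTER_CUBIC)]))
E
```

```text
[584.36776514 -60.42469981  -9.28015578] [-0.561572    0.08429991  0.30966299] [-2.67016212e-02 -6.53621292e+01 -3.37647714e+00 -1.51275963e+01
  2.38665962e-02 -5.44575497e-02 -1.37730219e-02]
```

View pics/c5.png

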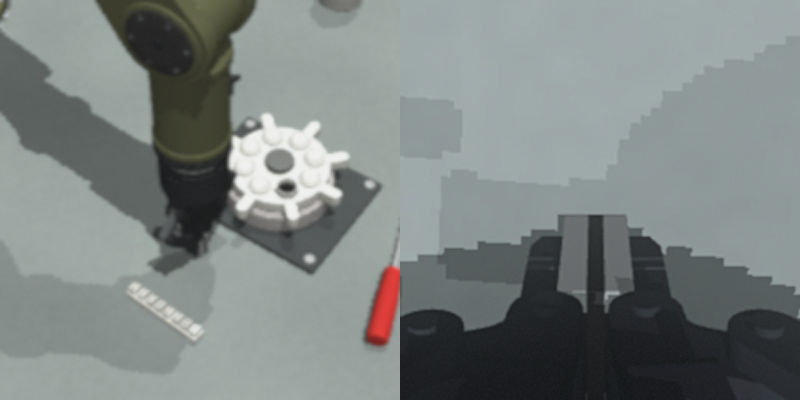

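The scene crop shows the lowest part of the fingers at about crop (185,252), close to its shadow near (165,268). The wrist crop shows the pads at x 557–630 with their end at y≈215. I'll project candidate tip heights to compare.

```bash
python3 - <<'E'
from h import *
i=bot.camera_info('scene');K=np.array(i['camera_matrix']);E=np.linalg.inv(np.array(i['extrinsics']))
for z in(-9,0,5,10,20,40,60):
    c=(E@[584.4,-60.4,z,1])[:3]*[1,-1,-1];p=K@c;p=p[:2]/p[2];print(z,p,'crop',(p-[200,150])*2)
im=bot.camera('scene')[240:300,260:330];g=cv2.cvtColor(im,6)
np.set_printoptions(linewidth=250);print(g[20:46:1,15:55:2])
E
```

```text
-9 [297.66007242 277.63028   ] crop [195.32014484 255.26055999]
0 [297.54797449 275.34523382] crop [195.09594898 250.69046763]
5 [297.48513012 274.06419074] crop [194.97026025 248.12838149]
10 [297.4218752  272.77477865] crop [194.8437504  245.54955731]
20 [297.29411747 270.17051722] crop [194.58823494 240.34103443]
40 [297.03349407 264.85787228] crop [194.06698814 229.71574455]
60 [296.76583012 259.40170994] crop [193.53166023 218.80341988]
[[100  99 100  99  94  90  67  40  34  32  29  30  31  31  30  34  57  57  81  89]
 [101 100  99  97  92  89  68  56  32  30  31  30  31  30  29  38  74  77  76  83]
 [100  98  94  94  91  86  67  73  35  30  28  31  32  34  29  46  91 116  98  72]
 [100  89  75  83  90  82  63  76  38  29  30  31  33  33  28  51 101 147 135  85]
 [ 99  76  58  79  90  76  64  71  41  31  31  29  33  34  32  62 109 159 157 125]
 [ 97  64  60  86  88  70  71  69  39  31  30  31  32  37  49  67 119 162 164 151]
 [ 96  58  65  91  87  64  76  76  42  31  33  33  31  49  80  75 122 159 165 163]
 [110  55  69  92  82  55  62  73  44  39  40  32  29  53  96  87 131 150
[... 804 characters left out ...]
51  77 109 132 151 164 163 162 163]
 [167 157 127  97  81  80  79  79  79  79  77  72  97 123 141 154 164 163 163 163]
 [157 130 105  86  80  79  79  80  79  79  95  98 126 138 144 159 164 163 162 164]
 [131 108  93  81  80  79  79  80  80  86 123 130 139 142 146 162 163 163 163 164]
 [110 100  85  80  80  80  80  80  81  99 136 141 143 143 145 159 163 163 163 164]
 [113  95  82  80  81  81  79  81  91 127 141 143 144 143 144 151 161 164 164 165]
 [138  90  81  80  80  80  82  93 114 141 142 143 143 143 143 146 159 164 165 165]
 [152 100  81  80  81  82  98 126 135 143 142 143 143 143 143 143 154 163 163 163]
 [152 122  96  83  83 100 129 142 144 144 143 143 143 142 144 142 152 164 163 163]]
```

At TCP z = −9 the tip is only a few mm above the bench, so it sits about 11 mm behind the TCP. For a tip height of 43 I need TCP z ≈ 31. I'll go back round outside the teeth and in behind the right tooth at that height.

apply_moves([
  [0, 0, 0.2, 0, 0, 0, 1],
  [0, 0, 0.41, 0, 0, 0, 1],
  [0.25, 0, 0.41, 0, 0, 0, 1],
  [0.48, 0, 0.41, 0, 0, 0, 1],
  [0.48, 0, 0.41, 0, 0, 0, 1],
  [0.48, 0.1, 0.41, 0, 0, 0, 1],
  [0.48, 0.2, 0.41, 0, 0, 0, 1],
  [0.48, 0.3, 0.41, 0, 0, 0, 1],
  [0.48, 0.4, 0.41, 0, 0, 0, 1],
  [0.48, 0.47, 0.41, 0, 0, 0, 1],
  [0.48, 0.53, 0.41, 0, 0, 0, 1],
  [0.48, 0.53, 0.41, 0, 0, 0, 1],
  [0.48, 0.53, 0.41, 0, 0, 0, 1],
])

```text
time: 8.9
position: [632.5, -7.0, 32.2]
orientation: [[0.995, 0.102, 0.0], [0.102, -0.995, -0.0], [0.0, 0.0, -1.0]]
ft_force: [-0.7, -0.4, 0.1]
opening: -0.002
grip_force: 0.0
```

First a partial stroke, to check that it makes contact.

apply_moves([
  [-0.03, 0, 0, 0, 0, 0, 1],
  [-0.06, -0.01, 0, 0, 0, 0, 1],
  [-0.09, -0.01, 0, 0, 0, 0, 1],
  [-0.12, -0.01, 0, 0, 0, 0, 1],
  [-0.15, -0.015, 0, 0, 0, 0, 1],
  [-0.18, -0.02, 0, 0, 0, 0, 1],
  [-0.18, -0.02, 0, 0, 0, 0, 1],
])

```text
time: 9.48
position: [615.3, -10.4, 32.3]
orientation: [[0.995, 0.1, 0.002], [0.1, -0.995, -0.0], [0.002, 0.001, -1.0]]
ft_force: [3.6, -2.4, -3.1]
opening: -0.003
grip_force: 2.0
```

Contact, with 3.6 N against the push. I'll finish the stroke: another 29 mm, so 47 mm in all.

apply_moves([
  [-0.03, 0, 0, 0, 0, 0, 1],
  [-0.06, -0.01, 0, 0, 0, 0, 1],
  [-0.09, -0.01, 0, 0, 0, 0, 1],
  [-0.12, -0.01, 0, 0, 0, 0, 1],
  [-0.15, -0.015, 0, 0, 0, 0, 1],
  [-0.18, -0.02, 0, 0, 0, 0, 1],
  [-0.21, -0.02, 0, 0, 0, 0, 1],
  [-0.24, -0.025, 0, 0, 0, 0, 1],
  [-0.27, -0.03, 0, 0, 0, 0, 1],
  [-0.29, -0.03, 0, 0, 0, 0, 1],
  [-0.29, -0.03, 0, 0, 0, 0, 1],
  [-0.29, -0.03, 0, 0, 0, 0, 1],
])

```text
time: 10.48
position: [585.3, -12.5, 32.1]
orientation: [[0.995, 0.101, -0.0], [0.101, -0.995, -0.0], [-0.0, 0.0, -1.0]]
ft_force: [0.4, -0.2, 0.9]
opening: 0.004
grip_force: 0.0
```

```bash
cat >> h.py <<'E'
def pocket():
    "dark well on the wheel from the scene view: darkest ellipse within r 28..56 of the hub at z=64"
    im=bot.camera('scene');g=cv2.cvtColor(cv2.resize(im[150:310,260:420],None,fx=4,fy=4,interpolation=cv2.INTER_CUBIC),cv2.COLOR_BGR2GRAY)
    i=bot.camera_info('scene');K=np.array(i['camera_matrix']);E=np.linalg.inv(np.array(i['extrinsics']))
    out=[]
    for k in range(8):
        a=np.radians(-174.3+45*k);c=(E@[599+42*np.cos(a),69+42*np.sin(a),62,1])[:3]*[1,-1,-1]
        p=K@c;p=(p[:2]/p[2]-[260,150]+.5)*4-.5;x,y=p.astype(int);out.append((k,int(g[y-8:y+9,x-8:x+9].mean())))
    return out  # k = clicks still to go
E
python3 - <<'E'
from h import *
s=bot.read_state();print(s['time'],s['position'],s['ft_force'],pocket())
E
```

```text
10.4833 [585.33704326 -12.51514643  32.05910884] [ 0.44271361 -0.19662136  0.85521445] [(0, 35), (1, 31), (2, 70), (3, 237), (4, 237), (5, 237), (6, 237), (7, 237)]
```

The well position 3 clicks away now holds a lid, and the dark well is 2 away: one click done, with no force left on the finger. I'll go back round and repeat.

apply_moves([
  [0, -0.25, 0, 0, 0, 0, 1],
  [0, -0.48, 0, 0, 0, 0, 1],
  [0, -0.48, 0, 0, 0, 0, 1],
  [0.25, -0.48, 0, 0, 0, 0, 1],
  [0.47, -0.48, 0, 0, 0, 0, 1],
  [0.47, -0.48, 0, 0, 0, 0, 1],
  [0.47, -0.35, 0, 0, 0, 0, 1],
  [0.47, -0.2, 0, 0, 0, 0, 1],
  [0.47, -0.05, 0, 0, 0, 0, 1],
  [0.47, 0.05, 0, 0, 0, 0, 1],
  [0.47, 0.05, 0, 0, 0, 0, 1],
  [0.47, 0.05, 0, 0, 0, 0, 1],
])

```text
time: 11.53
position: [632.3, -5.8, 32.3]
orientation: [[0.995, 0.104, -0.0], [0.104, -0.995, 0.0], [-0.0, -0.0, -1.0]]
ft_force: [0.5, 0.2, 0.3]
opening: 0.0
grip_force: 0.0
```

```bash
python3 - <<'E'
from h import *
s=bot.read_state();print(s['time'],s['position'],s['ft_force'],pocket())
E
```

```text
11.5333 [632.2501369   -5.81474256  32.28367367] [0.52749258 0.19251305 0.27850944] [(0, 34), (1, 32), (2, 30), (3, 175), (4, 238), (5, 237), (6, 113), (7, 52)]
```

The arm is hiding part of the view here, but the position is right and nothing is touching. Second stroke.

apply_moves([
  [-0.03, 0, 0, 0, 0, 0, 1],
  [-0.06, -0.01, 0, 0, 0, 0, 1],
  [-0.09, -0.01, 0, 0, 0, 0, 1],
  [-0.12, -0.015, 0, 0, 0, 0, 1],
  [-0.15, -0.02, 0, 0, 0, 0, 1],
  [-0.18, -0.02, 0, 0, 0, 0, 1],
  [-0.21, -0.025, 0, 0, 0, 0, 1],
  [-0.24, -0.03, 0, 0, 0, 0, 1],
  [-0.27, -0.03, 0, 0, 0, 0, 1],
  [-0.3, -0.035, 0, 0, 0, 0, 1],
  [-0.33, -0.04, 0, 0, 0, 0, 1],
  [-0.36, -0.045, 0, 0, 0, 0, 1],
  [-0.39, -0.05, 0, 0, 0, 0, 1],
  [-0.42, -0.05, 0, 0, 0, 0, 1],
  [-0.45, -0.055, 0, 0, 0, 0, 1],
  [-0.47, -0.055, 0, 0, 0, 0, 1],
  [-0.47, -0.055, 0, 0, 0, 0, 1],
  [-0.47, -0.055, 0, 0, 0, 0, 1],
])

```text
time: 13.08
position: [585.3, -13.0, 32.1]
orientation: [[0.995, 0.101, -0.0], [0.101, -0.995, -0.0], [-0.0, 0.0, -1.0]]
ft_force: [0.7, 0.3, -0.0]
opening: -0.001
grip_force: 0.0
```

apply_moves([
  [0, -0.25, 0, 0, 0, 0, 1],
  [0, -0.48, 0, 0, 0, 0, 1],
  [0, -0.7, 0.15, 0, 0, 0, 1],
  [0, -0.9, 0.4, 0, 0, 0, 1],
  [0, -0.9, 0.8, 0, 0, 0, 1],
  [0, -0.9, 0.8, 0, 0, 0, 1],
  [0, -0.9, 0.8, 0, 0, 0, 1],
])

```text
time: 13.67
position: [587.3, -103.4, 114.4]
orientation: [[0.995, 0.1, 0.005], [0.1, -0.995, -0.001], [0.005, 0.001, -1.0]]
ft_force: [0.3, -0.1, -0.0]
opening: -0.003
grip_force: 0.0
```

```bash
python3 - <<'E'
from h import *
s=bot.read_state();print(s['time'],s['position'],s['ft_force'],pocket())
b=bot.camera('wrist');t=bot.camera('top')[183:283,239:339]
cv2.imwrite('pics/c6.png',np.hstack([cv2.resize(b,(400,300)),cv2.resize(t,(300,300),interpolation=cv2.INTER_CUBIC)]))
E
```

```text
13.6667 [ 587.26329525 -103.35634614  114.40626922] [ 0.27740742 -0.11755926 -0.03852782] [(0, 238), (1, 74), (2, 237), (3, 238), (4, 238), (5, 238), (6, 238), (7, 238)]
```

View pics/c6.png

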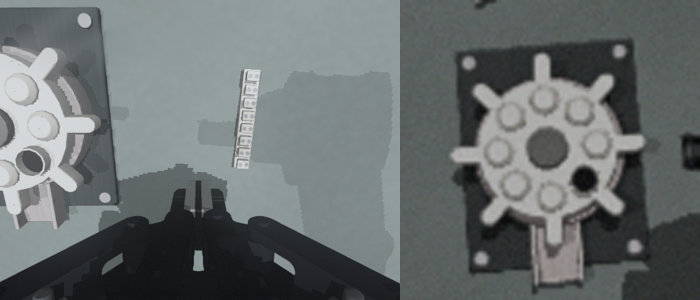

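Both views agree: the dark well is at lower right, (584,179) in the top crop against the hub at (547,148), exactly one click short. The last click uses the same entry point and stroke.

apply_moves([
  [0.24, 0.2, 0, 0, 0, 0, 1],
  [0.47, 0.4, 0, 0, 0, 0, 1],
  [0.47, 0.4, -0.4, 0, 0, 0, 1],
  [0.47, 0.4, -0.8, 0, 0, 0, 1],
  [0.47, 0.4, -0.8, 0, 0, 0, 1],
  [0.47, 0.4, -0.8, 0, 0, 0, 1],
  [0.47, 0.55, -0.8, 0, 0, 0, 1],
  [0.47, 0.7, -0.8, 0, 0, 0, 1],
  [0.47, 0.85, -0.8, 0, 0, 0, 1],
  [0.47, 0.96, -0.8, 0, 0, 0, 1],
  [0.47, 0.96, -0.8, 0, 0, 0, 1],
  [0.47, 0.96, -0.8, 0, 0, 0, 1],
])

```text
time: 14.82
position: [632.9, -5.3, 33.0]
orientation: [[0.995, 0.104, 0.001], [0.104, -0.995, 0.0], [0.001, -0.0, -1.0]]
ft_force: [0.1, 0.5, -1.1]
opening: -0.001
grip_force: 0.0
```

apply_moves([
  [-0.03, 0, 0, 0, 0, 0, 1],
  [-0.06, -0.01, 0, 0, 0, 0, 1],
  [-0.09, -0.01, 0, 0, 0, 0, 1],
  [-0.12, -0.015, 0, 0, 0, 0, 1],
  [-0.15, -0.02, 0, 0, 0, 0, 1],
  [-0.18, -0.02, 0, 0, 0, 0, 1],
  [-0.21, -0.025, 0, 0, 0, 0, 1],
  [-0.24, -0.03, 0, 0, 0, 0, 1],
  [-0.27, -0.03, 0, 0, 0, 0, 1],
  [-0.3, -0.035, 0, 0, 0, 0, 1],
  [-0.33, -0.04, 0, 0, 0, 0, 1],
  [-0.36, -0.045, 0, 0, 0, 0, 1],
  [-0.39, -0.05, 0, 0, 0, 0, 1],
  [-0.42, -0.05, 0, 0, 0, 0, 1],
  [-0.45, -0.055, 0, 0, 0, 0, 1],
  [-0.47, -0.055, 0, 0, 0, 0, 1],
  [-0.47, -0.055, 0, 0, 0, 0, 1],
  [-0.47, -0.055, 0, 0, 0, 0, 1],
])

```text
time: 16.32
position: [585.3, -12.5, 32.0]
orientation: [[0.995, 0.101, -0.0], [0.101, -0.995, -0.0], [-0.0, 0.0, -1.0]]
ft_force: [-0.6, -0.0, 1.0]
opening: -0.001
grip_force: 0.0
```

apply_moves([
  [0, -0.25, 0, 0, 0, 0, 1],
  [0, -0.48, 0, 0, 0, 0, 1],
  [0, -0.7, 0.15, 0, 0, 0, 1],
  [0, -0.9, 0.4, 0, 0, 0, 1],
  [0, -0.9, 0.8, 0, 0, 0, 1],
  [0, -0.9, 0.8, 0, 0, 0, 1],
  [0, -0.9, 0.8, 0, 0, 0, 1],
  [0, -0.9, 0.8, 0, 0, 0, 1],
  [0, -0.9, 0.8, 0, 0, 0, 1],
])

```text
time: 17.07
position: [584.9, -102.0, 111.1]
orientation: [[0.995, 0.102, -0.002], [0.102, -0.995, 0.0], [-0.002, -0.001, -1.0]]
ft_force: [0.5, -0.1, 0.6]
opening: 0.002
grip_force: 0.0
```

```bash
python3 - <<'E'
from h import *
s=bot.read_state();print(s['time'],s['position'],s['ft_force'],pocket())
sc=bot.camera('scene')[150:350,240:440];t=bot.camera('top')[143:293,239:389]
cv2.imwrite('pics/c7.png',np.hstack([cv2.resize(x,(400,400),interpolation=cv2.INTER_CUBIC) for x in(t,sc)]))
E
```

```text
17.0667 [ 584.87481624 -101.9719102   111.07595468] [ 0.52586947 -0.10569893  0.58663438] [(0, 75), (1, 238), (2, 238), (3, 238), (4, 238), (5, 238), (6, 238), (7, 238)]
```

View pics/c7.png

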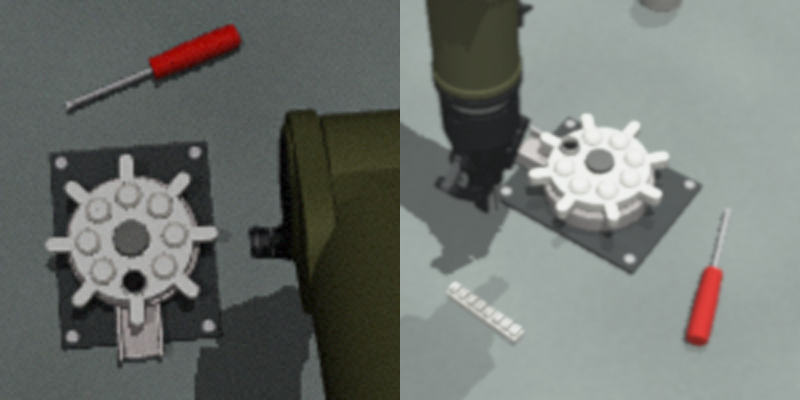

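The dark well, at (133,281), now lies in line between the hub (131,238) and the chute (140,335). The screwdriver and strip look undisturbed, and the arm is clear of everything. Handing in.

```bash
python3 -c "
from station import bot
print(bot.finish_job())"
```

```text
the job is handed in; nothing more can be done
None
```

I flicked the wheel three clicks clockwise, and the last pictures show the open pocket in line with the chute, the arm clear, and the screwdriver and strip where they were (the bin and bottle were not in those last pictures); the job is handed in, with no verdict returned.

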